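# Start the cup warmer for the cup

### The job

Start the warming plate for the white cup: first press the raised half (the one nearer the robot) of the red mains rocker down until it is fully on, then do the same with the black rocker in front of the heating zone that the cup stands on, and last press the green start button fully in and let it come back up. Leave the drinking glass's rocker off, and leave the cup, the glass, the spice jar and the teaspoon where they stand: press only, pick nothing up.

Things in the scene. Friction and masses are not known exactly. Their poses are not given: they have to be found in the camera images.
- warmer: Grey cup warmer, 190 (x) by 300 (y) by 40 mm high, fixed on an 8 mm woven tray; origin under its centre, y to the left. Controls on the aluminium strip (deck, 40 mm up) along its near (-x) edge, left to right about 75 mm apart: left zone rocker; mains rocker and start button in either order; right zone rocker. Behind: two round dark zones, 104 mm, centred 33 mm to +x and 75 mm to either side.
- mains (a joint): Red mains rocker: V-shaped rocker 50 mm long (along the warmer's x), 26 wide, hinged at its middle. 0 to 0.05 = off: near half (white line, on the robot's side) slopes up, far half level. Press the near half down to 0.36 = fully on (counts from about 0.3): near half level, 7 mm above the deck. Stays where left; about 3 N on the near half moves it.
- mains_press (a point): Point on the face of the raised near half of the red mains rocker, on its white line, 16 mm from the hinge; about 12 mm above the deck when off; sinks about 5 mm as the rocker goes on. Press straight down here.
- zone_left (a joint): Black rocker of the left (+y) heating zone: V-shaped rocker 50 mm long (along the warmer's x), 26 wide, hinged at its middle. 0 to 0.05 = off: near half (white line, on the robot's side) slopes up, far half level. Press the near half down to 0.36 = fully on (counts from about 0.3): near half level, 7 mm above the deck. Stays where left; about 3 N on the near half moves it.
- zone_left_press (a point): Point on the face of the raised near half of the left zone rocker, on its white line, 16 mm from the hinge; about 12 mm above the deck when off; sinks about 5 mm as the rocker goes on. Press straight down here.
- zone_right (a joint): Black rocker of the right (-y) heating zone: V-shaped rocker 50 mm long (along the warmer's x), 26 wide, hinged at its middle. 0 to 0.05 = off: near half (white line, on the robot's side) slopes up, far half level. Press the near half down to 0.36 = fully on (counts from about 0.3): near half level, 7 mm above the deck. Stays where left; about 3 N on the near half moves it.
- zone_right_press (a point): Point on the face of the raised near half of the right zone rocker, on its white line, 16 mm from the hinge; about 12 mm above the deck when off; sinks about 5 mm as the rocker goes on. Press straight down here.
- start (a joint): Green round push button, 28 mm across, in a black housing on the deck: 0 = up, 0.006 (m) = fully in; springs back; fully in takes 5 N, and it counts as pressed from about 0.0045.
- start_top (a point): Centre of the top face of the start button, 22 mm above the deck when up (its 44 mm wide housing is 12 mm high); moves down with it.
- cup_mid (a point): Centre, half-way up, of the white china cup (60 mm wide, 49 mm high, handle on one side) that stands on one of the two zones.
- glass_mid (a point): Centre, half-way up, of the clear drinking glass (48 mm wide, 61 mm high) that stands on the other zone.
- jar: Spice jar with a red cap, 45 mm across and 106 mm high, near the right front of the worktop; origin at the centre of its foot. A bystander.
- spoon: Steel teaspoon, 130 by 27 by 11 mm, lying on the worktop in front of the warmer; origin under its middle. A bystander.
Mind the look-alikes: they are no part of the job. Leave any purple look-alike of the part that bears glass_mid alone.

How it is judged:
By the outcome, as a careful person would: the job done as asked, in the order asked, and still so for the second after the job is handed in, with the robot touching nothing.
It also fails if it takes over 43 s, if anything falls off the work surface, if the arm or the gripper's body presses on something with over 40 N, if the wrist force passes 120 N, or if a joint passes its speed limit or range.

### The arm

A 6-joint arm with a two-finger parallel gripper is mounted at the origin on a cart in front of the work surface, level with it; the furniture and walls round the work are solid. World frame = base frame: x ahead of the robot, y to its left, z up, the work surface at z = 0. Lengths are in m, angles in rad, forces in N, time in s.
With the tool pointing down it reaches from about 0.35 to 0.975 m from the base axis. Payload 4.9 kg.
Tool frame: the origin (TCP) lies at the very end of the fingers, on their centre line; the grasp point (between the pads) lies 19 mm behind it; z points along the fingers, y is the line along which they close (so a half turn about z gives the same grasp; the last joint's range is limited). The gripper opens to 85 mm and grips with 20 to 120 N. Pads are 22 mm wide; open, the fingers measure 114 mm over their backs; the gripper's body (76 mm by 85 mm) begins 54 mm behind the grasp point. The pads swing forward as they close: fully open they stand 13 mm farther back than shut.
Start: joints at [-1.437, 0.053, 1.613, -0, 1.476, -0.119], TCP at [0.156, -0.605, 0.231] pointing down, gripper open.
Joint ranges: [-3.01, 3.01], [-1.01, 2.22], [0.06, 2.58], [-1.02, 4.17], [0.09, 2.62], [-3.14, 3.14]. Speed limits (rad/s): [2.57, 2.57, 3.14, 3.14, 3.14, 3.14].

### API

Orientations are given as a rotation vector (axis times angle).
In Python, from station import get_obs, get_image, finish_job gives the robot as it stands. The module is installed in compiled form; this text tells all that it offers.
- The arm moves only by the tool carry_out, never from a script. Its argument "rows" is a list of rows, each a list of 7 numbers: the turn, a rotation vector about the tool's x, y, z as a fraction of full scale, then the shift along the tool's x, y, z as a fraction of full scale, then the closure, from -1 (fully open) to 1 (shut). A call has 1 to 5 rows; each row is the pose to reach, as a shift and turn from the pose commanded when the call began, along the tool's axes at that moment, turning the shorter way round; what a row does not reach only later rows make up. Full scale, the value 1, is 300 mm for a shift and pi rad for a turn. A row lasts 1/10 s, in which the tool goes at most 50 mm and 8.59 degrees, less where a joint would pass 70% of its speed; a pose out of reach is approached as far as the arm can. A call with a number of a shift or a turn outside -1 to 1 is refused whole. A call with a gripper value outside its range is refused whole. The fingers move at their own pace and stop on an object; "force" is the grip in N (left out, the last holds). Time passes only in rows, so rows that repeat a pose let the fingers close. It gives the time, the measured TCP pose, the force, the opening and the grip force at its end, in the units of the state.
- get_obs(): the state, without advancing time (a new reading comes with each control period).
- get_image(name): name is "scene" or "top" or "wrist"; returns a dict with "img" (384x512x3 uint8, blue, green, red), "mtx" (3x3 intrinsics, pixels), "R" (3x3) and "t" (3): a world point X has camera coordinates R X + t. Camera axes: x right, y down, z forward; pixel columns grow to the right and rows downward; lengths in m; the calibration is good to about 2 mm. A picture is of the moment at which its call begins. There is no depth.
- finish_job(): hands the job in; it is judged then, once.
The state is a dict: "t": time; "q": joint angles; "dq": joint speeds; "effort": joint torques, N m; "tool_pos": TCP position; "tool_rot": TCP orientation; "contact_force": force on the tool from outside, world axes, zero at the start; "wrist_torque": the same for the moment, N m; "opening": finger opening in m; "grip_force": force on a finger pad.
Only numpy, scipy, OpenCV 4.12 (cv2) and the standard library are available. Lean on these libraries where they do the work, as an engineer would, in place of code of your own. Each camera call takes 0.05 s, during which the arm holds its last target. There are 200 camera calls.

## Working session

There is one attempt and no reset: what is moved stays moved. The work goes in short steps, Python scripts to look and compute and a tool call to move; the robot and the scene stay as the last step left them, time stands still between calls to the robot, and variables do not carry over. Pictures are saved under pics/ and viewed, at most 10 in all, crops included, and the job is handed in when it is done.

Besides the shell and the picture viewer there is one more tool, called after "Request:" as name(argument=value, ...), one argument or row to a line, values as JSON. carry_out: Moves the arm, as the interface text tells. Shift numbers are shares of 300 mm and turn numbers shares of pi rad, none past 1 either way. Its arguments: {"type":"object","properties":{"rows":{"type":"array"},"force":{"type":"number"}},"required":["rows"]}

```bash
mkdir -p pics
python3 - <<'E'
from station import *
import cv2, numpy as np, pickle
d={n:get_image(n) for n in("scene","top")}
pickle.dump(d,open('d.pkl','wb'))
cv2.imwrite('pics/a.png',d['scene']['img']);cv2.imwrite('pics/b.png',d['top']['img'])
o=get_obs();print(o['tool_pos'],o['tool_rot'],o['t'],o['opening'])
E
```

```text
[ 0.15624576 -0.60455424  0.23015738] [-3.11460249e+00 -3.95789211e-01 -2.79150650e-05] 0.1 0.08516620726691158
```

View pics/a.png

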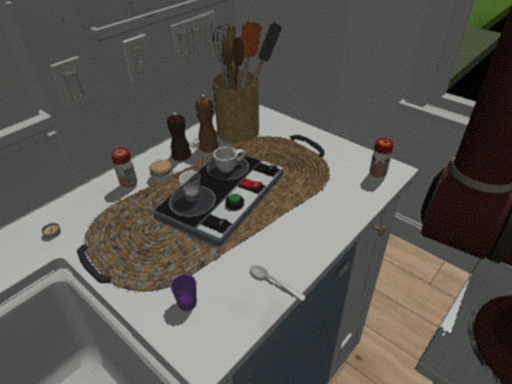

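View pics/b.png

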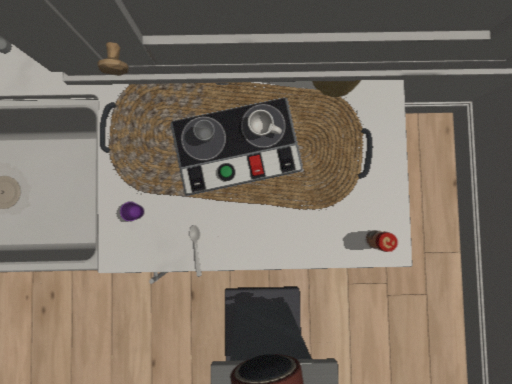

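The top view shows the white cup on the right zone (262,122) and the glass on the left (204,130). Look-alikes:
- **Red:** mains rocker (256,165), jar caps (387,241) and, in the scene view, (121,155).
- **Black:** right rocker (287,159), which is the cup's zone, and left rocker (196,178), which is the glass's zone.
- **Green:** the button (227,172) is the only one.
- **Purple:** tumbler (131,211), to be ignored.

Next is a close crop and measurements.

```bash
cat > h.py <<'E'
import numpy as np, cv2
from scipy.spatial.transform import Rotation as Ro
def ray(d,u,v,z):
    r=d['R'].T@np.linalg.solve(d['mtx'],[u,v,1]); c=-d['R'].T@d['t']
    return c+r*(z-c[2])/r[2]
def proj(d,X):
    p=d['mtx']@(d['R']@np.array(X)+d['t']); return p[:2]/p[2]
def blobs(img,col):
    h=cv2.cvtColor(img,cv2.COLOR_BGR2HSV)
    if col=='red': m=((h[...,0]<8)|(h[...,0]>172))&(h[...,1]>150)&(h[...,2]>70)
    else: m=(h[...,0]>45)&(h[...,0]<90)&(h[...,1]>100)&(h[...,2]>40)
    n,l,s,c=cv2.connectedComponentsWithStats(m.astype(np.uint8))
    return [(s[i],c[i]) for i in range(1,n) if s[i][4]>15]
E
python3 - <<'E'
from h import *; import pickle
d=pickle.load(open('d.pkl','rb'))
for n in d:
  for col in('red','green'):
    for s,c in blobs(d[n]['img'],col): print(n,col,s,c.round(1),ray(d[n],*c,.057 if col=='red' else .07).round(4))
t=d['top']
for n,p in dict(L=(196,178),R=(287,159),cup=(262,122),stripNL=(187,193),stripNR=(301,171),jar=(387,241)).items(): print(n,ray(t,*p,.05).round(3))
cv2.imwrite('pics/c.png',cv2.resize(t['img'][90:205,165:310],None,fx=5,fy=5,interpolation=cv2.INTER_CUBIC))
E
```

```text
scene red [376 138  17  10 102] [384.5 142.6] [ 0.4797 -0.3259  0.057 ]
scene red [112 148  17  10  78] [120.  153.4] [0.9916 0.1712 0.057 ]
scene red [241 179  20   9 105] [249.3 183.7] [0.6411 0.0422 0.057 ]
scene green [500   1   9  11  24] [503.7   7.5] [ 0.5974 -1.7222  0.07  ]
scene green [468  14  28  14 135] [480.5  20.7] [ 0.6157 -1.4601  0.07  ]
scene green [228 194  13  10  90] [234.4 198.5] [0.6204 0.1148 0.07  ]
top red [249 155  15  21 210] [255.7 164.6] [0.6433 0.0357 0.057 ]
top red [378 233  19  18 207] [386.9 241.5] [ 0.4517 -0.2753  0.057 ]
top green [220 166  12  12 114] [225.7 171.1] [0.6273 0.108  0.07  ]
L [0.614 0.181 0.05 ]
R [ 0.657 -0.041  0.05 ]
cup [0.749 0.018 0.05 ]
stripNL [0.578 0.204 0.05 ]
stripNR [ 0.626 -0.075  0.05 ]
jar [ 0.452 -0.278  0.05 ]
```

View pics/c.png

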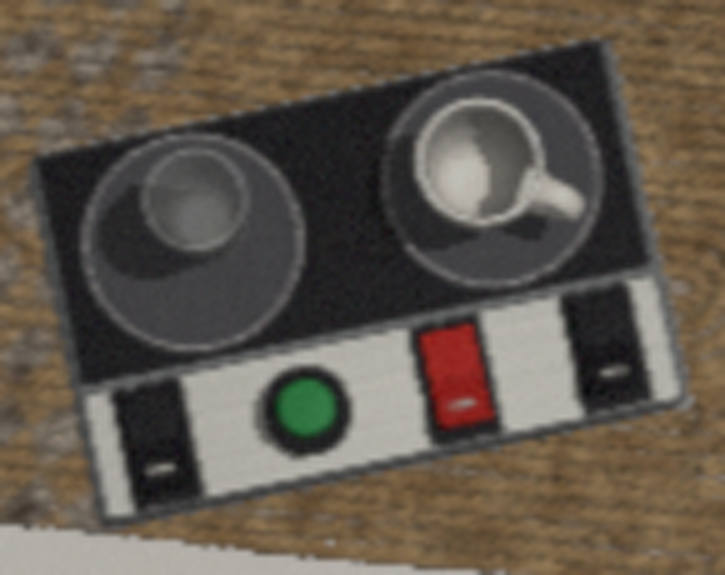

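The crop confirms the choice. White lines are at top pixels (257.0,170.4) for mains and (287.4,163.8) for the right zone, and the button is at (225.9,171.1). The cup stands on the right zone.

```bash
cat >> h.py <<'E'
def to(P,o):
    return (Ro.from_rotvec(o['tool_rot']).inv().apply(np.array(P)-o['tool_pos'])/.3).round(4)
E
python3 - <<'E'
from h import *; import pickle; from station import *
t=pickle.load(open('d.pkl','rb'))['top']; o=get_obs()
P={n:ray(t,u,v,z) for n,u,v,z in(('mains',257,170.4,.06),('right',287.4,163.8,.06),('left',196.8,183.4,.06),('start',225.8,171,.07))}
a=P['right']-P['left']; print('yaw',np.degrees(np.arctan2(a[0],-a[1])))
for n in P: print(n,P[n].round(4),to([*P[n][:2],.15],o))
print(Ro.from_rotvec(o['tool_rot']).as_matrix().round(3))
E
```

```text
yaw 11.190903483557745
mains [0.6287 0.033  0.06  ] [ 2.0562 -1.6631  0.2709]
right [ 0.6434 -0.0409  0.06  ] [ 2.042  -1.4127  0.2704]
left [0.6    0.1783 0.06  ] [ 2.0848 -2.1561  0.2719]
start [0.6275 0.1076 0.07  ] [ 2.1145 -1.9051  0.2714]
[[ 0.968  0.25  -0.   ]
 [ 0.25  -0.968  0.002]
 [ 0.    -0.002 -1.   ]]
```

Request:
carry_out(
  rows=[
    [0,0,0,0,0,0,1],
    [0,0,0,0,0,0,1],
  ],
)

```text
t: 0.3
tool_pos: [0.1563, -0.6049, 0.2309]
tool_rot: [-3.116, -0.396, 0.0]
contact_force: [-0.5, 0.5, -0.2]
opening: 0.0588
grip_force: 0.0
```

Request:
carry_out(
  rows=[
    [0,0,0,0.65,-0.52,0,1],
    [0,0,0,0.65,-0.52,0,1],
    [0,0,0,0.65,-0.52,0,1],
    [0,0,0,0.65,-0.52,0,1],
    [0,0,0,0.65,-0.52,0,1],
  ],
)

```text
t: 0.8
tool_pos: [0.3069, -0.4036, 0.2313]
tool_rot: [3.116, 0.395, 0.001]
contact_force: [1.1, -0.9, 0.5]
opening: 0.0001
grip_force: 0.0
```

Request:
carry_out(
  rows=[
    [0,0,0,0.65,-0.52,0,1],
    [0,0,0,0.65,-0.52,0,1],
    [0,0,0,0.65,-0.52,0,1],
    [0,0,0,0.65,-0.52,0,1],
    [0,0,0,0.65,-0.52,0,1],
  ],
)

```text
t: 1.3
tool_pos: [0.4568, -0.2036, 0.2316]
tool_rot: [3.116, 0.396, 0.001]
contact_force: [0.2, -0.6, -0.3]
opening: -0.0001
grip_force: 0.0
```

Request:
carry_out(
  rows=[
    [0,0,0.02,0.55,-0.62,0.1,1],
    [0,0,0.02,0.55,-0.62,0.1,1],
    [0,0,0.02,0.55,-0.62,0.1,1],
    [0,0,0.02,0.55,-0.62,0.1,1],
    [0,0,0.02,0.55,-0.62,0.1,1],
  ],
)

```text
t: 1.8
tool_pos: [0.5696, 0.0176, 0.2013]
tool_rot: [3.127, 0.298, 0.001]
contact_force: [0.6, -0.2, 0.3]
opening: -0.0002
grip_force: 0.0
```

Run:
```python
from h import *; from station import *
w=get_image('wrist'); o=get_obs(); print(o['t'],o['tool_pos'],o['opening'],to([.6287,.033,.1],o),to([.6287,.033,.1],o)*.3)
cv2.imwrite('pics/w1.png',w['img'])
for c in('red','green'):
  for s,p in blobs(w['img'],c): print(c,s,p,ray(w,*p,.057 if c=='red' else .07))
```

```text
1.85 [0.57100552 0.02363496 0.19997948] 0.00022155905502536447 [0.1941 0.0084 0.3336] [0.05823 0.00252 0.10008]
red [ 243   81   28   52 1336] [256.9244012  105.67739521] [0.64392532 0.03556343 0.057     ]
red [501 325  11   8  52] [507.05769231 329.19230769] [ 0.45313442 -0.29917016  0.057     ]
red [488 333  24  15 153] [502.1503268  339.54248366] [ 0.43835437 -0.29937437  0.057     ]
green [161  92  31  31 743] [175.92597577 107.36204576] [0.62816441 0.10707942 0.07      ]
```

View pics/w1.png

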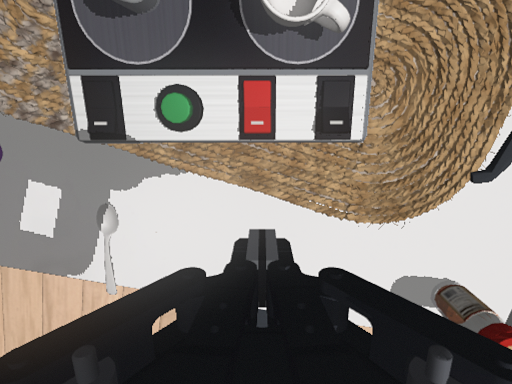

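The wrist view shows the mains line at (257,123), the right zone line at (336,122) and the button at (176,107). These agree with the top view.

Run:
```python
from h import *; from station import *
w=get_image('wrist'); o=get_obs()
h=w['img'].astype(int).min(2)
for n,(x0,y0,x1,y1) in dict(m=(248,118,267,128),r=(326,117,346,127)).items():
  ys,xs=np.where(h[y0:y1,x0:x1]>120); p=ray(w,xs.mean()+x0,ys.mean()+y0,.06); print(n,p.round(4),to([*p[:2],.08],o))
```

```text
m [0.6284 0.0345 0.06  ] [ 0.2016 -0.0074  0.4002]
r [ 0.6434 -0.039   0.06  ] [0.2029 0.2428 0.3996]
```

Request:
carry_out(
  rows=[
    [0,0,0,0.2,-0.005,0.2,1],
    [0,0,0,0.2,-0.005,0.3,1],
    [0,0,0,0.2,-0.005,0.4,1],
    [0,0,0,0.2,-0.005,0.4,1],
    [0,0,0,0.2,-0.005,0.4,1],
  ],
)

```text
t: 2.4
tool_pos: [0.6269, 0.0278, 0.0812]
tool_rot: [-3.127, -0.297, 0.003]
contact_force: [0.6, 0.1, 0.8]
opening: 0.0001
grip_force: 0.0
```

Request:
carry_out(
  rows=[
    [0,0,0,0,0,0.04,1],
    [0,0,0,0,0,0.05,1],
    [0,0,0,0,0,0.06,1],
    [0,0,0,0,0,0.07,1],
    [0,0,0,0,0,0.07,1],
  ],
)

```text
t: 2.9
tool_pos: [0.6275, 0.028, 0.0608]
tool_rot: [3.127, 0.298, -0.0]
contact_force: [-1.1, -1.0, 1.7]
opening: 0.0001
grip_force: 1.0
```

Request:
carry_out(
  rows=[
    [0,0,0,0,0,-0.02,1],
    [0,0,0,0,-0.021,-0.02,1],
    [0,0,0,0,-0.021,-0.01,1],
    [0,0,0,0,-0.021,0,1],
    [0,0,0,0,-0.021,0,1],
  ],
)

```text
t: 3.4
tool_pos: [0.6261, 0.0347, 0.0597]
tool_rot: [-3.127, -0.298, 0.001]
contact_force: [0.0, 0.5, -0.2]
opening: -0.0002
grip_force: 0.0
```

Request:
carry_out(
  rows=[
    [0,0,0,0,0,0.005,1],
    [0,0,0,0,0,0.01,1],
    [0,0,0,0,0,0.014,1],
    [0,0,0,0,0,0.018,1],
    [0,0,0,0,0,0.018,1],
  ],
)

```text
t: 3.9
tool_pos: [0.6263, 0.0344, 0.055]
tool_rot: [3.127, 0.298, -0.0]
contact_force: [-1.4, -1.0, 3.2]
opening: -0.0001
grip_force: 1.7
```

Request:
carry_out(
  rows=[
    [0,0,0,0,0,0.004,1],
    [0,0,0,0,0,0.008,1],
    [0,0,0,0,0,0.008,1],
  ],
)

```text
t: 4.2
tool_pos: [0.6264, 0.0343, 0.0549]
tool_rot: [3.127, 0.298, -0.002]
contact_force: [-9.0, 0.1, 13.8]
opening: -0.0002
grip_force: 7.1
```

Request:
carry_out(
  rows=[
    [0,0,0,0,0,-0.13,1],
    [0,0,0,0.008,0.13,-0.13,1],
    [0,0,0,0.008,0.25,-0.13,1],
    [0,0,0,0.008,0.25,-0.13,1],
    [0,0,0,0.008,0.25,-0.13,1],
  ],
)

```text
t: 4.7
tool_pos: [0.6428, -0.0392, 0.091]
tool_rot: [-3.127, -0.295, 0.0]
contact_force: [-0.3, 0.4, -0.9]
opening: 0.0001
grip_force: 0.0
```

Run:
```python
from h import *; from station import *
w=get_image('wrist'); o=get_obs(); print(o['tool_pos'],to([.6434,-.039,.065],o))
s=get_image('scene')['img'][140:245,150:295]
a=cv2.resize(s,None,fx=4,fy=4,interpolation=cv2.INTER_CUBIC)
b=np.zeros((420,220,3),np.uint8)
b=cv2.resize(w['img'],(560,420)); 
cv2.imwrite('pics/w2.png',cv2.resize(np.hstack([a,b]),(800,295)))
```

```text
[ 0.64254736 -0.0384533   0.09082439] [0.0025 0.0024 0.0861]
```

View pics/w2.png

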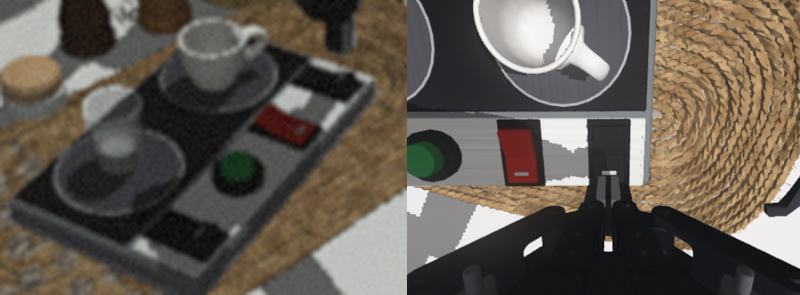

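The mains rocker at (515,155) now has its near half level. The fingertip stands over the right rocker's line at (610,173), so I press there next.

Request:
carry_out(
  rows=[
    [0,0,0,0,0,0.06,1],
    [0,0,0,0,0,0.09,1],
    [0,0,0,0,0,0.1,1],
    [0,0,0,0,0,0.11,1],
    [0,0,0,0,0,0.12,1],
  ],
)

```text
t: 5.3
tool_pos: [0.6429, -0.0385, 0.0556]
tool_rot: [-3.127, -0.298, 0.0]
contact_force: [-2.2, 0.2, 3.7]
opening: 0.0002
grip_force: 1.6
```

Request:
carry_out(
  rows=[
    [0,0,0,0,0,0.004,1],
    [0,0,0,0,0,0.008,1],
    [0,0,0,0,0,0.008,1],
  ],
)

```text
t: 5.6
tool_pos: [0.6429, -0.0386, 0.055]
tool_rot: [-3.127, -0.298, 0.001]
contact_force: [-8.0, 1.9, 9.0]
opening: 0.0002
grip_force: 4.9
```

Request:
carry_out(
  rows=[
    [0,0,0,0,0,-0.15,1],
    [0,0,0,0.043,-0.15,-0.15,1],
    [0,0,0,0.043,-0.3,-0.15,1],
    [0,0,0,0.043,-0.486,-0.15,1],
    [0,0,0,0.043,-0.486,-0.15,1],
  ],
)

```text
t: 6.1
tool_pos: [0.6271, 0.1115, 0.0981]
tool_rot: [-3.125, -0.305, -0.001]
contact_force: [-0.6, 0.7, -0.4]
opening: -0.0
grip_force: 0.0
```

Run:
```python
from h import *; from station import *
w=get_image('wrist'); o=get_obs(); print(o['tool_pos'],to([.628,.1072,.072],o))
s=get_image('top')['img'][90:205,165:310]
cv2.imwrite('pics/w3.png',np.hstack([cv2.resize(w['img'],(400,300)),cv2.resize(s,(400,300),interpolation=cv2.INTER_CUBIC)]))
```

```text
[0.62742353 0.11012336 0.09809281] [-0.0001  0.01    0.087 ]
```

View pics/w3.png

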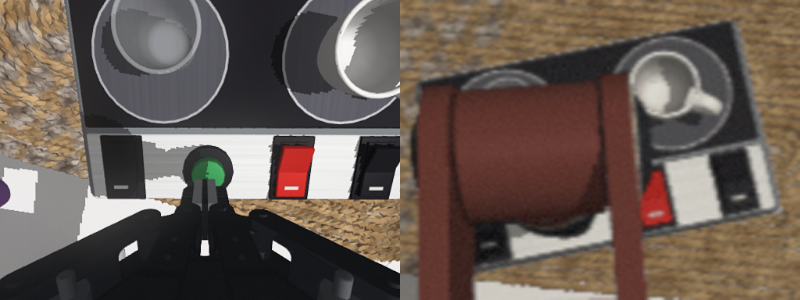

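The fingertip stands over the green button at (208,170) in the wrist half, the mains rocker is on, and the left rocker is untouched. I press start now.

Request:
carry_out(
  rows=[
    [0,0,0,0,0.008,0.06,1],
    [0,0,0,0,0.008,0.085,1],
    [0,0,0,0,0.008,0.1,1],
    [0,0,0,0,0.008,0.114,1],
    [0,0,0,0,0.008,0.117,1],
  ],
)

```text
t: 6.7
tool_pos: [0.6284, 0.1032, 0.0639]
tool_rot: [3.126, 0.296, -0.003]
contact_force: [-5.9, -2.5, 10.6]
opening: 0.0002
grip_force: 6.0
```

Request:
carry_out(
  rows=[
    [0,0,0,0,0,0.003,1],
    [0,0,0,0,0,0.003,1],
  ],
)

```text
t: 6.9
tool_pos: [0.6285, 0.1032, 0.0639]
tool_rot: [3.126, 0.297, -0.003]
contact_force: [-7.5, -3.7, 12.3]
opening: -0.0003
grip_force: 5.6
```

The button is fully in: the tip is at 0.064 and the force is above 5 N. I lift straight up, back off and check.

Request:
carry_out(
  rows=[
    [0,0,0,0,0,-0.1,1],
    [0,0,0,0,0,-0.25,1],
    [0,0,0,-0.2,0,-0.35,1],
    [0,0,0,-0.3,0.1,-0.4,1],
    [0,0,0,-0.4,0.2,-0.4,1],
  ],
)

```text
t: 7.4
tool_pos: [0.5228, 0.0231, 0.1852]
tool_rot: [3.126, 0.301, 0.009]
contact_force: [-0.9, -0.7, 0.7]
opening: -0.0006
grip_force: 0.0
```

Request:
carry_out(
  rows=[
    [0,0,0,0,0,0,1],
    [0,0,0,0,0,0,1],
    [0,0,0,0,0,0,1],
  ],
)

```text
t: 7.7
tool_pos: [0.5227, 0.0235, 0.1819]
tool_rot: [-3.127, -0.298, -0.0]
contact_force: [-0.0, 0.6, 1.0]
opening: -0.0
grip_force: 0.0
```

Run:
```python
from h import *; from station import *
w=get_image('wrist'); o=get_obs(); print(o['tool_pos'],o['contact_force'])
s=get_image('scene')['img'][130:245,140:295]
cv2.imwrite('pics/w4.png',np.hstack([cv2.resize(w['img'],(400,300)),cv2.resize(s,(400,300),interpolation=cv2.INTER_CUBIC)]))
```

```text
[0.52278621 0.02380411 0.18181466] [-0.47892483 -0.35440604 -0.06540989]
```

View pics/w4.png

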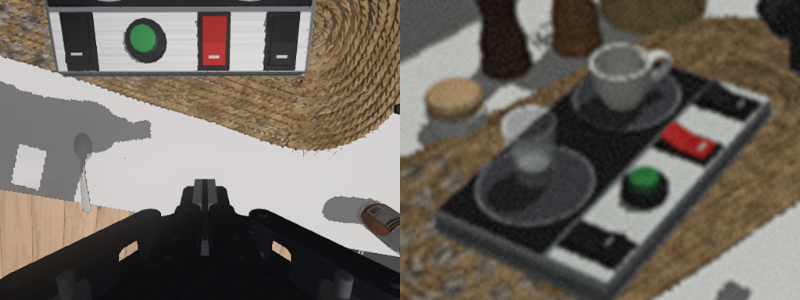

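The mains rocker at (690,143) and the right rocker at (728,100) have their near halves level. The button at (643,178) is back up, the left rocker is still off, and the cup, glass and spoon have not moved.

```bash
python3 -c "
from station import *
print(finish_job())"
```

```text
the job is handed in; nothing more can be done
None
```

The job is done and handed in at about 8 s on the robot's clock: I pressed the red mains rocker on, then the cup's (right) zone rocker, then start, which sprang back up; the left rocker stayed off and nothing was seen to move.

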